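# Hold a board slide flush on the tilted inspection stage

### The arm

A 6-joint arm with a two-finger parallel gripper is mounted at the origin on the work surface. World frame = base frame: x ahead of the robot, y to its left, z up, the work surface at z = 0. Lengths are in m, angles in rad, forces in N, time in s.
With the tool pointing down it reaches from about 0.375 to 0.9 m from the base axis. Payload 3.1 kg.
Tool frame: the origin (TCP) lies midway between the tips of the shut fingers; the grasp point (between the pads) lies 19 mm behind it (manip.grip_depth is the distance from the TCP to the grasp point, in m); z points along the fingers, y is the line along which they close (so a half turn about z gives the same grasp; the last joint's range is limited). The gripper opens to 85 mm and grips with 20 to 120 N. Pads are 22 mm wide; open, the fingers measure 114 mm over their backs; the gripper's body (76 mm by 85 mm) begins 54 mm behind the grasp point. The pads swing forward as they close: fully open they stand 13 mm farther back than shut.
Start: joints at [1.01, 0.527, 1.433, -0, 1.181, -0.178], TCP at [0.233, 0.58, 0.231] pointing down, gripper open.
Joint ranges: [-3.08, 3.08], [-0.75, 2.2], [0.22, 2.44], [-1.43, 4.57], [0, 2.65], [-2.85, 2.85]. Speed limits (rad/s): [2.79, 2.79, 3.14, 3.14, 3.14, 3.14].

### API

Orientations are given as a unit quaternion [x, y, z, w].
In Python, from station import telemetry, snapshot, manip gives the robot as it stands. The module is installed in compiled form; this text tells all that it offers.
- The arm moves only by the shell command python3 -m crank 'ROWS' [OPENING] [FORCE]. ROWS is text: rows parted by semicolons, each of 6 numbers parted by spaces: the shift along the tool's x, y, z as a fraction of full scale, then the turn, a rotation vector about the tool's x, y, z as a fraction of full scale. A call has exactly 5 rows; each row shifts and turns the commanded pose from where the row before left it, along the tool's axes as they then stand; what a row does not reach is not made up. Full scale, the value 1, is 4 cm for a shift and 90 degrees for a turn. A row lasts 1/10 s, in which the tool goes at most 50 mm and 8.59 degrees, less where a joint would pass 70% of its speed; a pose out of reach is approached as far as the arm can. A call with a number of a shift or a turn outside -1 to 1 is refused whole. A call with a gripper value outside its range is refused whole. OPENING is the opening, from -1 (shut) to 1 (fully open), set as the call begins (- or left out, the last holds). The fingers move at their own pace and stop on an object; FORCE is the grip in N (left out, the last holds). Time passes only in rows, so rows that do not move let the fingers close, or fill a call up. It gives the time, the measured TCP pose, the force, the opening and the grip force at its end, in the units of the state.
- telemetry.sense(): the state, without advancing time (a new reading comes with each control period).
- snapshot(name): name is "scene" or "side" or "wrist"; returns a dict with "image" (400x640x3 uint8, red, green, blue), "depth" (400x640 float32, m along the optical axis (not along the pixel's ray), 0 where there is no reading), "camera_matrix" (3x3 intrinsics, pixels), "k1" (the pictures are not rectified: a ray, as slopes to the right and down, at radius r is drawn at 1 + k1 r^2 times it, then the intrinsics apply), "rvec" (rotation vector, rad) and "tvec" (3), from world to camera coordinates, as OpenCV has them. Camera axes: x right, y down, z forward; pixel columns grow to the right and rows downward; lengths in m; the calibration is good to about 2 mm. A picture is of the moment at which its call begins.
- manip.sign_off(): hands the job in; it is judged then, once.
The state is a dict: "t": time; "q": joint angles; "qd": joint speeds; "tau": joint torques, N m; "tcp_pos": TCP position; "tool_rot": TCP orientation; "force": force on the tool from outside, world axes, zero at the start; "ft_torque": the same for the moment, N m; "finger_gap": opening from 0.0 (shut) to 1.0 (fully open); "gripper_force": force on a finger pad.
Only numpy, scipy, OpenCV 4.12 (cv2) and the standard library are available. Lean on these libraries where they do the work, as an engineer would, in place of code of your own. Each camera call takes 0.05 s, during which the arm holds its last target. There are 200 camera calls.

### The job

Get the tilted inspection stage ready by swinging its steadying leg out until it clicks home at the end of its travel. Then take the sample slide by its grip, tilt it to the slope of the stage plate and press it flush on the middle of the plate, its long side running up the slope, with about 10 N. Finish while still gripping it and pressing it there, and leave the other loose things on the bench where they are.

Things in the scene. Friction and masses are not known exactly. Their poses are not given: they have to be found in the camera images.
- stage: Tilting inspection stage, fixed to the bench, place and yaw vary: dark steel base 150 (x) x 130 (y) x 12 mm carrying a sloping aluminium plate and, on its +y side, a steel leg. Origin: centre of the base's underside, on the bench; z up. The plate's high edge is on the -x side (towards the robot), its low edge on the +x side. Cheek plates at y = +-61 mm, 50 mm high, stay below the plate's face.
- plate: Sloping plate of the stage: bare aluminium, 115 (x) x 110 (y) x 8 mm. Clamped at a slope that varies, 0.2 to 0.45 rad above level; pressing does not move it. Origin: middle of its low edge's underside, on the tilt hinge, 30 mm above the bench; x runs up the slope (towards the robot), z out of the face, y level. Its high edge is at most 90 mm above the bench.
- face (a point): Centre of the plate's sloping upper face, with the plate's axes: x up the slope, y level, z square out of the face.
- leg (a joint): Steadying leg: flat steel bar turning level, 16 to 28 mm above the bench, about an upright hinge at the stage's near +y corner. 0: folded, along the stage's +x; grows counter-clockwise from above; 1.57: end stop, along the stage's +y. Starts at 0.05 to 0.6. Turning takes 0.06 N m and it stays where left; from 1.35 a ball detent resists (up to 0.35 N m), past 1.48 it snaps home (over 1.52).
- leg_hinge (a point): Point on the leg's upright hinge axis, at bench height; axes of the stage.
- leg_post (a point): Centre of the top of the leg's thumb post: plain round upright steel post 14 mm across at the leg's free end, 110 mm from the hinge axis, from the leg's bar (28 mm above the bench) up to 85 mm above the bench. Pinch it or push it sideways. A rubber foot 30 mm across lies below it, up to 27 mm high.
- slide: Sample slide, loose, 90 to 180 g: aluminium carrier 96 (x) x 60 (y) x 5 mm with a small green circuit board at either end and, upright in its middle, a flat-sided black grip 30 (x) x 16 (y) mm, its top 50 mm above the underside. Origin: centre of the underside; x along the long side, z up through the grip. Starts flat on the bench. Either end may point up the slope.
- objective: Bystander: spare lens, a black round barrel 40 mm across and 50 mm tall; origin under its centre.
- bottle: Bystander: closed bottle 54 mm across and 95 mm tall; origin under its centre.
- loose_board: Bystander: loose green circuit board 90 x 70 x 4 mm lying flat, without a grip; origin under its centre.
- parts_bin: Bystander: open blue bin of small parts 100 x 70 x 35 mm; origin under its centre.
- screwdriver: Bystander: screwdriver 170 mm long, lying.
- brush: Bystander: small brush 170 mm long, lying.
- mouse: Bystander: white computer mouse 100 x 58 x 33 mm; origin under its centre.
Things that resemble listed ones, but are neither listed nor needed, are in the scene too. Leave any orange look-alike of the slide alone.

How it is judged:
On the way, in this order (a step that is already met when the one before it is completed fails the run):
1. the leg is swung out and seated in its end detent (value of joint leg above 1.52 rad), for 0.2 s.
2. the slide is gripped and lifted clear of the bench (height (world z) of slide above 0.025 m and contact force between the fingers and slide above 2 N), for 0.2 s.
At the end, for the whole second after the job is handed in: Leg joint over 1.52. Slide gripped (over 2 N), pressed on the plate with 3.5 to 30 N and at rest: underside within 0.06 rad of parallel to the face and 3 mm of it, within 15 mm of its centre along and across, long side within 0.2 rad of straight up the slope, grip side out (value of joint leg above 1.52 rad and angle between the z axis of slide and the z axis of face, either way round below 0.06 rad and angle between the x axis of slide and the x axis of face, either way round below 0.2 rad and z of slide in the frame of face between -0.003 and 0.003 m and x of slide in the frame of face between -0.015 and 0.015 m and y of slide in the frame of face between -0.015 and 0.015 m and angle between slide's own z axis and vertical below 1 rad and contact force between slide and plate between 3.5 and 30 N and contact force between the fingers and slide above 2 N and linear speed of slide below 0.02 m/s); the arm keeps its last pose, push and grip.
It fails at once if another loose thing on the bench is moved more than 25 mm (distance of any of objective, bottle, loose_board, parts_bin, screwdriver, brush, mouse from where it was at the start of the episode above 0.025 m).
It also fails if it takes over 64 s, if anything falls off the work surface, if the arm or the gripper's body presses on something with over 40 N, if the wrist force passes 120 N, or if a joint passes its speed limit or range.

## Working session

There is one attempt and no reset: what is moved stays moved. The work goes in short steps, Python scripts to look and compute and a shell command to move; the robot and the scene stay as the last step left them, time stands still between calls to the robot, and variables do not carry over. Pictures are saved under pics/ and viewed, at most 10 in all, crops included, and the job is handed in when it is done.

```bash
mkdir -p pics; cat > h.py <<'E'
import numpy as np, cv2
from station import telemetry, snapshot, manip
from scipy.spatial.transform import Rotation as R
def take(n,save=None):
    s=snapshot(n)
    if save: cv2.imwrite('pics/'+save,s['image'][:,:,::-1])
    np.savez('last_'+n,**s); return s
def load(n): return dict(np.load('last_'+n+'.npz'))
def dist(s): return np.array([float(s['k1']),0,0,0,0])
def cam(s): 
    Rm=cv2.Rodrigues(s['rvec'])[0]; return Rm,s['tvec'].reshape(3)
def rays(s,px):
    n=cv2.undistortPoints(np.array(px,float).reshape(-1,1,2),s['camera_matrix'],dist(s)).reshape(-1,2)
    Rm,t=cam(s); return -Rm.T@t,np.c_[n,np.ones(len(n))]@Rm
def onz(s,px,z):
    c,d=rays(s,px); return c+d*((z-c[2])/d[:,2])[:,None]
def cloud(s):
    v,u=np.mgrid[0:400,0:640]; c,d=rays(s,np.c_[u.ravel(),v.ravel()])
    return (c+d*s['depth'].reshape(-1,1)).reshape(400,640,3)
def proj(s,P): return cv2.projectPoints(np.array(P,float).reshape(-1,1,3),s['rvec'],s['tvec'],s['camera_matrix'],dist(s))[0].reshape(-1,2)
E
python3 - <<'E'
from h import *
a=take('scene','a.png');b=take('side','b.png');c=take('wrist')
for s in(a,b,c): print(-cam(s)[0].T@cam(s)[1],s['k1'],s['camera_matrix'][0,0])
st=telemetry.sense();print(st)
print(manip.grip_depth)
E
```

```text
[ 1.30701992 -0.64603804  0.9229288 ] 0.006707111343350853 412.6900361863005
[-0.22853939 -0.82648018  0.90015814] -0.012679159872553858 500.98267630406
[0.163924  0.6069834 0.3740296] -0.07004432718889042 358.7016349186679
{'t': 0.15, 'q': array([ 1.01054068e+00,  5.28279731e-01,  1.43360303e+00, -9.77728039e-06,
        1.18141660e+00, -1.78498174e-01]), 'qd': array([-1.44419156e-03, -3.10359777e-03, -2.97833393e-03,  2.95769911e-03,
       -6.53563761e-05,  8.55979471e-04]), 'tau': array([ 9.12492942e-04, -4.42745519e+01, -1.78275687e+01, -1.98470848e-04,
        5.60933026e-03,  1.08498162e-05]), 'tcp_pos': array([0.23252158, 0.57954314, 0.23054335]), 'tool_rot': array([ 1.89719849e-01,  9.81837894e-01, -7.97431522e-04, -3.03874722e-04]), 'force': array([-0.10949326, -0.21535563,  0.23107291]), 'ft_torque': array([ 0.02385956, -0.00760907, -0.00163187]), 'gripper_force': 0.0, 'finger_gap': 1.0027986475288349}
0.0187
```

View pics/a.png

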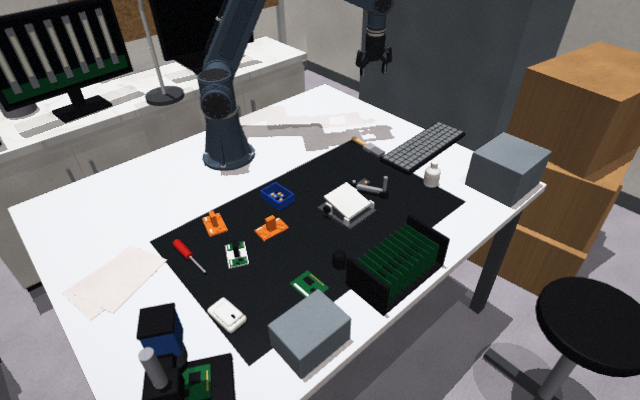

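View pics/b.png

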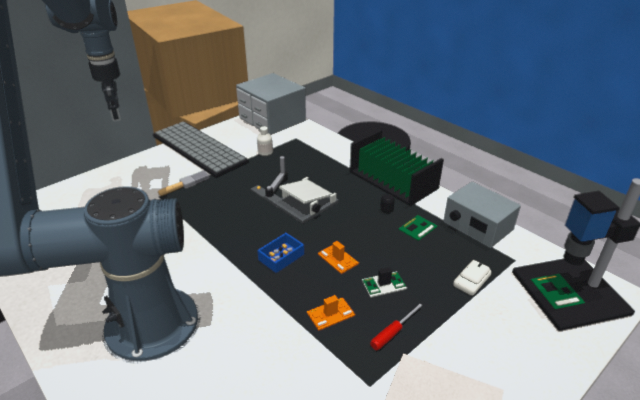

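Scene view: the slide has a black grip on a white carrier with green ends at (236,253), and at (384,282) in the side view. It could be confused with the orange copies at (215,222) and (270,228), or the loose board without a grip at (308,284). The stage plate is at (348,202) and the leg post at (385,183), or (282,160) in the side view. I'll take the black-grip one.

```bash
cat > m.py <<'E'
from h import *
a=load('scene');b=load('side');
for nm,s,box,sb,pb in(('scene',a,(318,180,380,225),(218,236,256,272),(378,172,392,196)),('side',b,(268,168,340,218),(355,262,412,302),(276,152,288,185))):
    C=cloud(s);im=s['image'].astype(int);hsv=cv2.cvtColor(s['image'],cv2.COLOR_RGB2HSV)
    def reg(bx): m=np.zeros((400,640),bool);m[bx[1]:bx[3],bx[0]:bx[2]]=1;return m&(s['depth']>0)
    P=C[reg(box)&(C[...,2]>.04)&(im.min(2)>140)]
    for _ in range(4):
        c=P.mean(0);u,_s,vt=np.linalg.svd(P-c);n=vt[2]*np.sign(vt[2,2]);P=P[abs((P-c)@n)<.003]
    up=-np.array([n[0],n[1],0]);up/=np.linalg.norm(up);ux=np.cross(np.cross(n,up),n);ux/=np.linalg.norm(ux);uy=np.cross(n,ux)
    if ux[2]<0: ux=-ux;uy=-uy
    q=(P-c)@np.c_[ux,uy];r=cv2.minAreaRect(q.astype(np.float32))
    fc=c+ux*r[0][0]+uy*r[0][1]
    print(nm,'plate n',n,'slope',np.arccos(n[2]),'upslope az',np.arctan2(ux[1],ux[0]),'centre',fc,'rect',r,len(P))
    # slide: grip top & carrier
    m=reg(sb)
    G=C[m&(C[...,2]>.044)&(im.max(2)<90)];print(' grip top',len(G),G.mean(0), cv2.minAreaRect((G[:,:2]*1000).astype(np.float32)))
    green=((hsv[...,0]>35)&(hsv[...,0]<90)&(hsv[...,1]>80))|((im.min(2)>130))
    K=C[m&green&(C[...,2]>-.005)&(C[...,2]<.02)]
    print(' slide',len(K),K[:,2].mean(),cv2.minAreaRect((K[:,:2]*1000).astype(np.float32)))
    Q=C[reg(pb)&(C[...,2]>.035)&(C[...,2]<.1)];T=Q[Q[:,2]>Q[:,2].max()-.012]
    print(' post',len(Q),Q.mean(0),'top',T.mean(0),Q[:,2].max())
    x,y,w,h=sb;
a1=a['image'][225:285,200:275];b1=b['image'][250:310,345:420]
a2=a['image'][165:235,310:400];b2=b['image'][145:225,245:345]
f=lambda i:cv2.resize(i,(400,300),interpolation=cv2.INTER_CUBIC)
cv2.imwrite('pics/c.png',np.vstack([np.hstack([f(a1),f(b1)]),np.hstack([f(a2),f(b2)])])[:,:,::-1])
E
python3 m.py
```

```text
scene plate n [0.22969194 0.01315299 0.9731745 ] slope 0.23214778546949336 upslope az -3.0843914987988703 centre [0.56949523 0.1110127  0.05206755] rect ((-0.0030050240457057953, 0.0017049126327037811), (0.12027999013662338, 0.11966444551944733), 0.7064492702484131) 652
 grip top 45 [ 0.48964307 -0.27428118  0.04971372] ((488.647705078125, -273.68487548828125), (15.843095779418945, 31.6188907623291), 64.9173812866211)
 slide 346 0.006054332601671471 ((483.4080810546875, -272.65240478515625), (60.96372604370117, 106.12903594970703), 65.03742218017578)
 post 55 [0.60272263 0.26195943 0.06408418] top [0.6026284  0.26225174 0.0836268 ] 0.08773373760723668
side plate n [0.2373238  0.01013618 0.97137772] slope 0.2398327393928439 upslope az -3.09890825022747 centre [0.56463654 0.10844858 0.05428796] rect ((-0.001621440052986145, 0.001621827483177185), (0.12225589156150818, 0.12420147657394409), 3.783461332321167) 578
 grip top 83 [ 0.48269621 -0.27619379  0.05047136] ((483.9049377441406, -275.87860107421875), (19.993032455444336, 29.200876235961914), 57.581111907958984)
 slide 469 0.007733947730867848 ((487.3248596191406, -276.91436767578125), (64.40119934082031, 100.32061767578125), 63.849430084228516)
 post 73 [0.59246884 0.25741549 0.06312686] top [0.5960566  0.26282999 0.08421216] 0.08892523014955178
```

View pics/c.png

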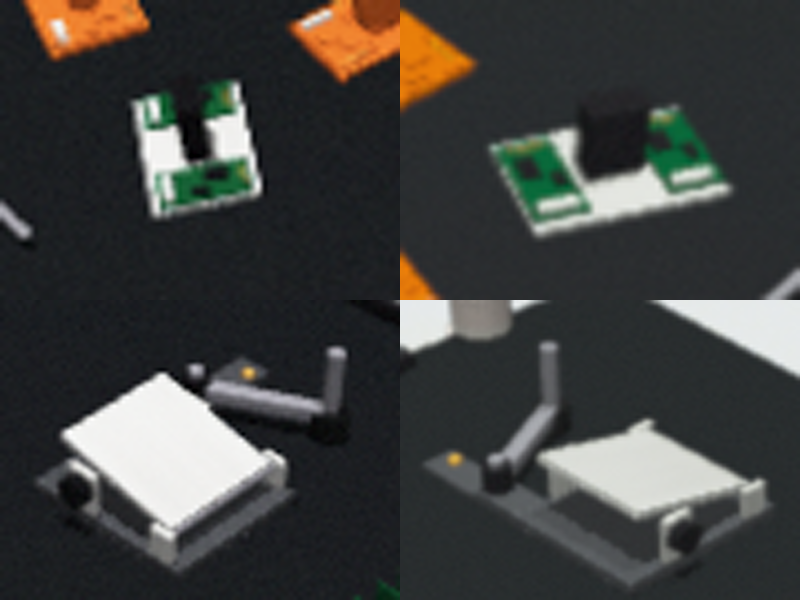

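The crop confirms the choice: a black grip on a bare white carrier with green boards. In the lower crops the leg's hinge cap is at (354,182) in the scene view and (269,190) in the side view. Next is the leg geometry.

```bash
cat > tri.py <<'E'
from h import *
def tri(vs):
    A=np.zeros((3,3));B=np.zeros(3)
    for s,p in vs:
        c,d=rays(s,[p]);d=d[0]/np.linalg.norm(d[0]);M=np.eye(3)-np.outer(d,d);A+=M;B+=M@c
    X=np.linalg.solve(A,B);return X,[np.round(proj(s,X)[0]-p,1) for s,p in vs]
a=load('scene');b=load('side')
ac=lambda u,v:np.array([310+u*90/400,165+(v-300)*70/300]);bc=lambda u,v:np.array([245+(u-400)/4,145+(v-300)*80/300])
for n,p,q in(('hinge cap',(195,371),(497,460)),('post top',(337,351),(549,345)),('dot',(248,372),(455,459)),('plate hi+y',(163,375),(540,452)),('hi-y',(63,434),(637,516)),('low+y',(265,466),(648,430))):
    print(n,*tri([(a,ac(*p)),(b,bc(*q))]))
E
python3 tri.py
```

```text
hinge cap [0.50473939 0.21158821 0.03849037] [array([-0.,  0.]), array([-0., -0.])]
post top [0.60142278 0.26543199 0.08429765] [array([-0.,  0.]), array([-0., -0.])]
dot [0.50737169 0.27241821 0.00761733] [array([-0.,  0.]), array([-0. , -0.1])]
plate hi+y [0.51345348 0.16709593 0.06344274] [array([ 0.1, -0.3]), array([0.2, 0.3])]
hi-y [0.51484806 0.06014739 0.05973503] [array([-0.2,  0.3]), array([-0.2, -0.3])]
low+y [0.62171127 0.169186   0.03456184] [array([ 0.2, -0.4]), array([0.3, 0.4])]
```

```bash
cat > go.py <<'E'
import sys; from h import *
# go.py x y z yaz [tilt slope upaz]: prints remaining shift (units of 40 mm, current tool axes) and turn (units of 90 deg)
v=[float(x) for x in sys.argv[1:]]
s=telemetry.sense();p=s['tcp_pos'];Rc=R.from_quat(s['tool_rot'])
n=np.array([0,0,1.])
if len(v)>4: n=np.array([-np.sin(v[4])*np.cos(v[5]),-np.sin(v[4])*np.sin(v[5]),np.cos(v[4])])
z=-n;y=np.array([np.cos(v[3]),np.sin(v[3]),0]);y-=z*(y@z);y/=np.linalg.norm(y)
Rt=R.from_matrix(np.c_[np.cross(y,z),y,z])
tn=(Rc.inv()*Rt).as_rotvec()/(np.pi/2)
d=np.array(v[:3])-p
np.set_printoptions(precision=3,suppress=True)
print('t',round(s['t'],2),'tcp',p,'q',s['q'],'F',s['force'],'gap',s['finger_gap'],'gf',s['gripper_force'])
print('shift now-axes',Rc.inv().apply(d)/.04,'| target-axes',Rt.inv().apply(d)/.04,'| turn',tn)
E
python3 - <<'E'
from h import *
a=load('scene');b=load('side')
print('bottle',onz(a,[(432,184)],0),onz(b,[(265,153)],0))
E
python3 go.py 0.601 0.265 0.2 2.08
```

```text
bottle [[0.67333202 0.44720954 0.        ]] [[0.65922365 0.44068731 0.        ]]
t 0.15 tcp [0.233 0.58  0.231] q [ 1.011  0.528  1.434 -0.     1.181 -0.178] F [-0.109 -0.215  0.231] gap 1.0027986475288349 gf 0.0
shift now-axes [-11.479  -3.864   0.767] | target-axes [ -4.21  -11.357   0.764] | turn [-0.001 -0.001 -0.567]
```

```bash
for i in 1 2 3; do python3 -m crank '-.765 -.258 0 0 0 0;-.765 -.258 0 0 0 0;-.765 -.258 0 0 0 0;-.765 -.258 0 0 0 0;-.765 -.258 0 0 0 0' >/dev/null; done
python3 -m crank '0 0 0 0 0 -.095;0 0 0 0 0 -.095;0 0 0 0 0 -.095;0 0 0 0 0 -.095;0 0 0 0 0 -.095'
python3 -m crank '0 0 0 0 0 -.092;0 0 0 0 0 0;0 0 0 0 0 0;0 0 0 0 0 0;0 0 0 0 0 0' 0
python3 go.py 0.601 0.265 0.2 2.08; python3 -c "
from h import *
take('wrist','w1.png')"
```

```text
t: 2.15
tcp_pos: [0.6008, 0.2651, 0.2307]
tool_rot: [-0.184, 0.983, -0.0, -0.001]
force: [-0.3, 0.2, -0.3]
finger_gap: 0.997
gripper_force: 0.0
t: 2.65
tcp_pos: [0.601, 0.2653, 0.2312]
tool_rot: [-0.251, 0.968, -0.0, -0.0]
force: [-0.4, 1.3, 0.5]
finger_gap: 0.498
gripper_force: 0.0
t 2.65 tcp [0.601 0.265 0.231] q [ 0.246  0.572  1.347 -0.     1.223 -1.832] F [-0.394  1.26   0.524] gap 0.4978409607005732 gf 0.0
shift now-axes [ 0.005 -0.007  0.78 ] | target-axes [ 0.005 -0.007  0.78 ] | turn [ 0.    -0.    -0.001]
```

View pics/w1.png

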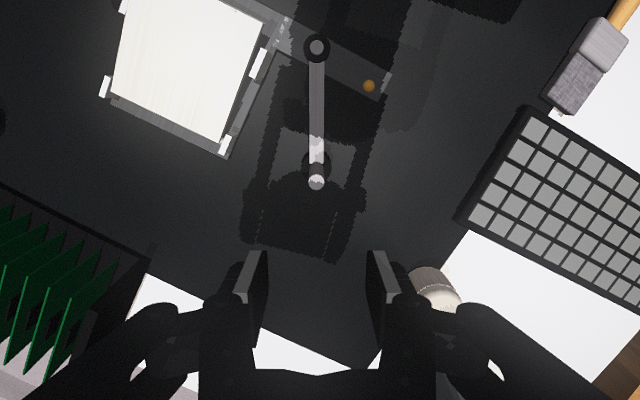

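The wrist view shows the post top at (316,182), hinge cap at (316,47) and detent dot at (369,86). The plate's face is upper left, with corners near (262,20) and (228,143).

```bash
python3 - <<'E'
from h import *
w=load('wrist')
print('post',onz(w,[(316,182)],.085),'hinge',onz(w,[(316.5,47)],.038),'dot',onz(w,[(369,86)],.01))
E
```

```text
post [[0.59829224 0.26363114 0.085     ]] hinge [[0.50136498 0.21015965 0.038     ]] dot [[0.50479387 0.270742   0.01      ]]
```

```bash
python3 -m crank '.03 0 .93 0 0 0;0 0 .93 0 0 0;0 0 .93 0 0 0;0 0 .93 0 0 0;0 0 .93 0 0 0'
python3 -m crank '0 0 0 0 0 0;0 0 0 0 0 0;0 0 0 0 0 0;0 0 0 0 0 0;0 0 0 0 0 0' -.4
for i in 1 2 3; do python3 -m crank '.005 .165 0 0 0 -.038;.005 .165 0 0 0 -.038;.005 .165 0 0 0 -.038;.005 .165 0 0 0 -.038;.005 .165 0 0 0 -.038'; done
python3 -c "
from h import *
take('scene');take('side')"
python3 go.py .503 .326 .045 3.0
```

```text
t: 3.2
tcp_pos: [0.6003, 0.2648, 0.0441]
tool_rot: [-0.251, 0.968, -0.0, 0.0]
force: [0.2, 0.0, 0.0]
finger_gap: 0.506
gripper_force: 0.0
t: 3.7
tcp_pos: [0.6013, 0.2651, 0.0475]
tool_rot: [-0.252, 0.968, -0.0, 0.002]
force: [0.0, 0.7, -0.0]
finger_gap: 0.3
gripper_force: 0.0
t: 4.2
tcp_pos: [0.5809, 0.2911, 0.0467]
tool_rot: [-0.394, 0.919, -0.0, 0.001]
force: [-0.3, 0.1, 0.1]
finger_gap: 0.299
gripper_force: 0.3
t: 4.7
tcp_pos: [0.5541, 0.3102, 0.0467]
tool_rot: [-0.526, 0.85, -0.0, 0.002]
force: [1.7, 0.7, 0.5]
finger_gap: 0.3
gripper_force: 0.3
t: 5.2
tcp_pos: [0.5228, 0.3205, 0.0467]
tool_rot: [-0.647, 0.763, -0.001, 0.002]
force: [0.9, 0.1, -0.3]
finger_gap: 0.295
gripper_force: 0.4
t 5.3 tcp [0.521 0.32  0.046] q [ 0.368  0.76   1.596  0.     0.785 -2.607] F [-0.475 -0.251 -0.291] gap 0.3008727059683989 gf 0.0
shift now-axes [-0.064  0.478  0.035] | target-axes [-0.076  0.477  0.035] | turn [-0.     0.    -0.016]
```

```bash
python3 -m crank '.0 .1 0 0 0 0;0 .1 0 0 0 0;0 .1 0 0 0 0;0 .1 0 0 0 0;0 .1 0 0 0 0'
python3 -m crank '0 .06 0 0 0 0;0 .06 0 0 0 0;0 .06 0 0 0 0;0 0 0 0 0 0;0 0 0 0 0 0'
python3 -m crank '0 .06 0 0 0 0;0 .06 0 0 0 0;0 .06 0 0 0 0;0 0 0 0 0 0;0 0 0 0 0 0'
```

```text
t: 5.8
tcp_pos: [0.503, 0.3235, 0.0459]
tool_rot: [-0.646, 0.764, -0.0, 0.001]
force: [2.6, 0.6, 2.0]
finger_gap: 0.296
gripper_force: 1.1
t: 6.3
tcp_pos: [0.4942, 0.3243, 0.045]
tool_rot: [-0.646, 0.763, 0.0, -0.001]
force: [-0.8, -0.7, -0.7]
finger_gap: 0.3
gripper_force: 0.0
t: 6.8
tcp_pos: [0.4927, 0.3253, 0.0457]
tool_rot: [-0.646, 0.763, -0.003, 0.004]
force: [9.0, -4.1, -4.8]
finger_gap: 0.298
gripper_force: 4.8
```

The detent snapped through and the leg now resists with 9 N at its stop. I'll back off to centre, lift, and check the post's position.

```bash
python3 -m crank '0 -.1 0 0 0 0;0 -.08 0 0 0 0;0 0 -.2 0 0 0;0 0 -.9 0 0 0;0 0 -.9 0 0 0'
python3 -m crank '0 0 -.9 0 0 0;0 0 -.9 0 0 0;0 0 -.9 0 0 0;0 0 0 0 0 0;0 0 0 0 0 0' 1
python3 - <<'E'
from h import *
w=take('wrist','w2.png')
E
python3 go.py .486 -.2745 .2 1.13
```

```text
t: 7.3
tcp_pos: [0.4936, 0.3242, 0.1256]
tool_rot: [-0.646, 0.763, 0.001, -0.002]
force: [-0.3, -0.5, -0.3]
finger_gap: 0.305
gripper_force: 0.0
t: 7.8
tcp_pos: [0.4945, 0.3247, 0.2347]
tool_rot: [-0.646, 0.763, -0.0, 0.001]
force: [-0.2, 0.2, 0.1]
finger_gap: 1.001
gripper_force: 0.0
t 7.85 tcp [0.494 0.324 0.233] q [ 0.392  0.479  1.518  0.     1.145 -2.583] F [-0.455  0.808  0.209] gap 0.9958441031993741 gf 0.0
shift now-axes [14.795 -2.286  0.836] | target-axes [ -6.21  -13.622   0.832] | turn [ 0.    -0.001  1.175]
```

View pics/w2.png

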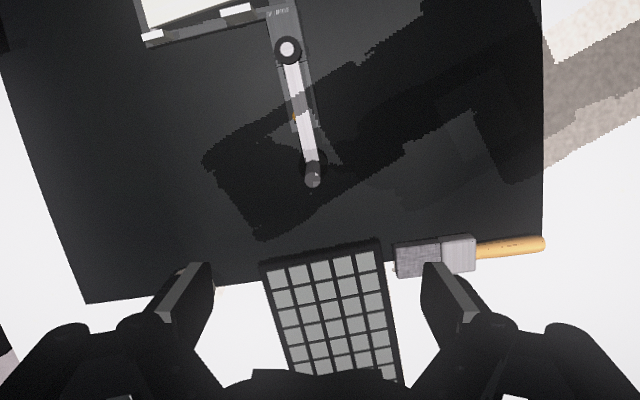

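The leg now points along the stage's +y, with the post at (312,180) and the hinge at (287,49). I'll compare its angle with the stage yaw.

```bash
python3 - <<'E'
from h import *
w=load('wrist')
p=onz(w,[(312,180)],.085)[0];h=onz(w,[(287,48.5)],.038)[0];d=p-h
# low/plate +y side visible base corners: base strip edges
print(p,h,np.hypot(*d[:2]),np.arctan2(d[1],d[0]))
E
python3 - <<'E'
from h import *
# stage yaw from plate edges in the scene/side masks (edges fitted in plate plane)
for nm,box in(('scene',(318,180,380,225)),('side',(268,168,340,218))):
    s=take(nm);C=cloud(s);im=s['image'].astype(int)
    m=np.zeros((400,640),np.uint8);x0,y0,x1,y1=box;m[y0:y1,x0:x1]=(im.min(2)>140)[y0:y1,x0:x1]
    m=cv2.morphologyEx(m,cv2.MORPH_OPEN,np.ones((5,5)))
    c=max(cv2.findContours(m,0,2)[0],key=cv2.contourArea)[:,0].astype(float)
    n=np.array([.2335,.01,.972]);n/=np.linalg.norm(n);c0,d=rays(s,c);o=np.array([.567,.112,.0522])
    X=c0+d*(((o-c0)@n)/(d@n))[:,None]
    r=cv2.minAreaRect((X[:,:2]*1000).astype(np.float32));print(nm,r,len(c))
    hull=cv2.convexHull(c.astype(np.float32));q=cv2.approxPolyDP(hull,4,True)[:,0];print(q.tolist())
E
```

```text
[0.49734016 0.32072943 0.085     ] [0.50156384 0.20955121 0.038     ] 0.11125841933515979 1.6087682411060003
scene ((570.0097045898438, 114.16505432128906), (114.37371063232422, 119.01516723632812), 88.8642349243164) 43
[[348.0, 183.0], [368.0, 205.0], [345.0, 217.0], [326.0, 194.0]]
side ((563.5830688476562, 115.39501953125), (120.05046844482422, 117.94419860839844), 2.5378670692443848) 61
[[327.0, 195.0], [302.0, 201.0], [282.0, 185.0], [307.0, 179.0]]
```

Bar at 1.609 rad in world with plate yaw about 0.04, so the leg is home at the end stop. I'll turn for the slide and pass over the plate to look straight down on it.

```bash
for i in 1 2; do python3 -m crank '0 0 0 0 0 .095;0 0 0 0 0 .095;0 0 0 0 0 .095;0 0 0 0 0 .095;0 0 0 0 0 .095' >/dev/null; done
python3 -m crank '0 0 0 0 0 .095;0 0 0 0 0 .095;0 0 0 0 0 .035;-.76 -.56 0 0 0 0;-.76 -.56 0 0 0 0' >/dev/null
python3 -m crank '-.76 -.56 0 0 0 0;-.76 -.56 0 0 0 0;-.76 -.56 0 0 0 0;-.76 -.56 0 0 0 0;-.76 -.56 0 0 0 0' > /dev/null
python3 -m crank '0 0 0 0 0 0;0 0 0 0 0 0;0 0 0 0 0 0;0 0 0 0 0 0;0 0 0 0 0 0' >/dev/null
python3 - <<'E'
from h import *
w=take('wrist','w3.png')
E
python3 go.py .486 -.2745 .2 1.13
```

```text
t 10.5 tcp [0.62  0.093 0.233] q [-0.029  0.528  1.426  0.     1.188 -1.16 ] F [-0.03  -0.276 -0.655] gap 0.998570302072141 gf 0.0
shift now-axes [-0.883 -9.733  0.834] | target-axes [-0.891 -9.732  0.834] | turn [-0.    -0.     0.001]
```

View pics/w3.png

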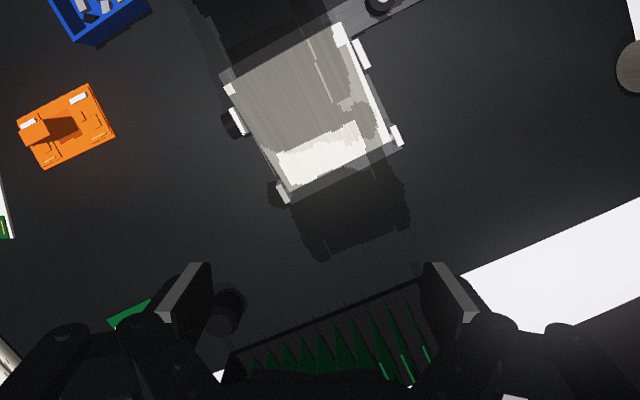

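The plate is fully in view: high edge from (222,80) to (342,22), low edge from (290,195) to (392,146). I'll fit plane and outline from its depth.

```bash
python3 - <<'E'
from h import *
w=load('wrist');C=cloud(w);np.set_printoptions(precision=4,suppress=True)
core=np.zeros((400,640),np.uint8);cv2.fillPoly(core,[np.array([(240,85),(335,40),(375,140),(298,178)])],1)
P=C[(core>0)&(w['depth']>0)]
for _ in range(5):
    c=P.mean(0);n=np.linalg.svd(P-c,full_matrices=False)[2][2];n*=np.sign(n[2]);P=P[abs((P-c)@n)<.003]
print('n',n,'slope',np.arccos(n[2]),'upaz',np.arctan2(-n[1],-n[0]),len(P))
big=np.zeros((400,640),np.uint8);cv2.fillPoly(big,[np.array([(205,75),(345,5),(415,150),(285,215)])],1)
m=((big>0)&(abs((C-c)@n)<.003)&(w['depth']>0)).astype(np.uint8)
m=cv2.morphologyEx(m,cv2.MORPH_OPEN,np.ones((9,9)))
Q=C[m>0];r=cv2.minAreaRect((Q[:,:2]*1000).astype(np.float32));print('rect world xy',r)
ang=r[2] if r[2]<45 else r[2]-90
u=np.array([np.cos(np.radians(ang)),np.sin(np.radians(ang)),0]);v=np.array([-u[1],u[0],0])
a=(Q@u);b=Q@v
ea=np.percentile(a,[.5,99.5]);eb=np.percentile(b,[.5,99.5]);print('ext',np.diff(ea),np.diff(eb),ang)
mid=u*ea.mean()+v*eb.mean();mid[2]=c[2]-((mid-c)[:2]@n[:2])/n[2];print('centre',mid)
cor=[(223,82),(342,23),(392,146),(289,195)]
c0,d=rays(w,cor);X=c0+d*(((c-c0)@n)/(d@n))[:,None];print(X,X.mean(0))
print([np.linalg.norm(X[i]-X[(i+1)%4]) for i in range(4)])
E
```

```text
n [0.2419 0.0104 0.9702] slope 0.24457141602830726 upaz -3.098426055892782 10475
rect world xy ((566.8408203125, 112.87910461425781), (113.11123657226562, 110.97854614257812), 2.726287603378296)
ext [0.1104] [0.1083] 2.726287603378296
centre [0.5666 0.113  0.053 ]
[[0.5106 0.0583 0.0675]
 [0.5113 0.1661 0.0662]
 [0.626  0.1687 0.0375]
 [0.6276 0.0591 0.0383]] [0.5689 0.113  0.0524]
[np.float64(0.10783487254331531), np.float64(0.11831916029275288), np.float64(0.1096835522494438), np.float64(0.120566710626379)]
```

```bash
for i in 1 2; do python3 -m crank '-.088 -.973 0 0 0 0;-.088 -.973 0 0 0 0;-.088 -.973 0 0 0 0;-.088 -.973 0 0 0 0;-.088 -.973 0 0 0 0' >/dev/null; done
python3 -m crank '0 0 0 0 0 0;0 0 0 0 0 0;0 0 0 0 0 0;0 0 0 0 0 0;0 0 0 0 0 0' >/dev/null
python3 - <<'E'
from h import *
w=take('wrist','w4.png');C=cloud(w)
z=C[...,2];hsv=cv2.cvtColor(w['image'],cv2.COLOR_RGB2HSV)
m=((z>.044)&(z<.056)&(w['depth']>0)).astype(np.uint8);m[:, :220]=0;m[:,420:]=0;m[260:]=0;m[:90]=0
n,l,st,ce=cv2.connectedComponentsWithStats(m)
for i in range(1,n):
    if st[i,4]>60: Q=C[l==i];print(st[i],Q.mean(0),cv2.minAreaRect((Q[:,:2]*1000).astype(np.float32)))
E
python3 go.py .486 -.2745 .2 1.13
```

```text
[307 160  17  33 557] [ 0.48543783 -0.27528354  0.05089937] ((485.98370361328125, -275.6144714355469), (15.072879791259766, 30.066673278808594), 64.95394897460938)
t 12.05 tcp [ 0.486 -0.274  0.233] q [-0.714  0.435  1.6    0.     1.107 -1.845] F [-0.069  0.304 -1.278] gap 0.9994597642192046 gf 0.0
shift now-axes [ 0.001 -0.012  0.835] | target-axes [ 0.001 -0.012  0.835] | turn [ 0.    -0.     0.001]
```

View pics/w4.png

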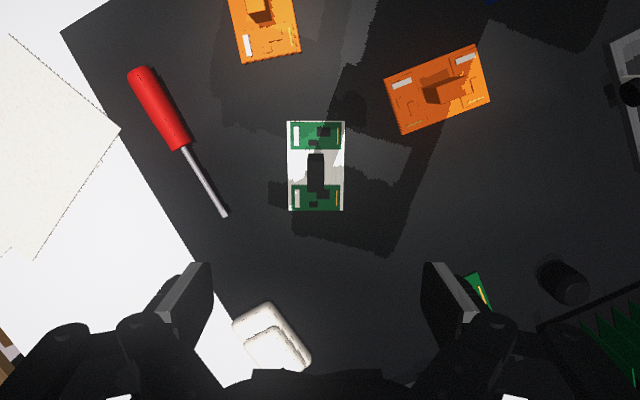

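The slide is directly below: grip at (316,173), height 50.9 mm, 15 × 30 mm as specified, with clear space around it (mouse at (272,335), screwdriver at (185,140)). Going down.

```bash
python3 -m crank '-.01 -.035 .91 0 0 0;0 0 .91 0 0 0;0 0 .91 0 0 0;0 0 .91 0 0 0;0 0 .91 0 0 0' 0
python3 -m crank '0 0 .5 0 0 0;0 0 .42 0 0 0;0 0 0 0 0 0;0 0 0 0 0 0;0 0 0 0 0 0'
python3 -m crank '0 0 0 0 0 0;0 0 0 0 0 0;0 0 0 0 0 0;0 0 0 0 0 0;0 0 0 0 0 0' -1 60
python3 -m crank '0 0 0 0 0 0;0 0 0 0 0 0;0 0 0 0 0 0;0 0 0 0 0 0;0 0 0 0 0 0'
```

```text
t: 12.55
tcp_pos: [0.4861, -0.2763, 0.0502]
tool_rot: [0.218, 0.976, -0.0, 0.0]
force: [0.0, -0.9, -0.5]
finger_gap: 0.5
gripper_force: 0.0
t: 13.05
tcp_pos: [0.4864, -0.277, 0.0155]
tool_rot: [0.219, 0.976, -0.0, 0.001]
force: [1.0, -0.4, -0.1]
finger_gap: 0.497
gripper_force: 0.0
t: 13.55
tcp_pos: [0.4863, -0.2772, 0.0157]
tool_rot: [0.219, 0.976, -0.0, 0.001]
force: [-0.7, 0.2, 6.9]
finger_gap: 0.18
gripper_force: 59.7
t: 14.05
tcp_pos: [0.4863, -0.2771, 0.0157]
tool_rot: [0.219, 0.976, -0.0, 0.001]
force: [-0.0, 0.6, 6.2]
finger_gap: 0.176
gripper_force: 59.7
```

```bash
python3 -m crank '0 0 -.5 0 0 0;0 0 -.9 0 0 0;0 0 -.9 0 0 0;0 0 -.9 0 0 0;0 0 -.9 0 0 0'
python3 -m crank '0 0 0 0 0 0;0 0 0 0 0 0;0 0 0 0 0 0;0 0 0 0 0 0;0 0 0 0 0 0'
python3 go.py .590 .114 .18 1.616 .242 -3.097
```

```text
t: 14.55
tcp_pos: [0.4851, -0.2763, 0.1798]
tool_rot: [0.219, 0.976, 0.0, -0.0]
force: [0.0, -0.8, -1.3]
finger_gap: 0.18
gripper_force: 58.7
t: 15.05
tcp_pos: [0.4849, -0.2761, 0.177]
tool_rot: [0.219, 0.976, 0.001, -0.001]
force: [0.0, -0.2, -0.5]
finger_gap: 0.181
gripper_force: 58.7
t 15.05 tcp [ 0.485 -0.276  0.177] q [-0.718  0.51   1.655 -0.     0.98  -1.847] F [ 0.011 -0.171 -0.481] gap 0.1812871531621738 gf 58.69489789009094
shift now-axes [ 1.794  9.94  -0.06 ] | target-axes [-2.958  9.624 -0.805] | turn [ 0.038  0.149 -0.308]
```

```bash
for i in 1 2; do python3 -m crank '.18 .99 0 0 0 0;.18 .99 0 0 0 0;.18 .99 0 0 0 0;.18 .99 0 0 0 0;.18 .99 0 0 0 0' >/dev/null; done
python3 -m crank '0 0 0 .0095 .037 -.077;0 0 0 .0095 .037 -.077;0 0 0 .0095 .037 -.077;0 0 0 .0095 .037 -.077;0 0 0 0 0 0'
python3 -m crank '0 0 0 0 0 0;0 0 0 0 0 0;0 0 0 0 0 0;0 0 0 0 0 0;0 0 0 0 0 0' >/dev/null
python3 go.py .578 .113 .0971 1.616 .242 -3.097
python3 - <<'E'
from h import *
take('scene');take('side')
w=take('wrist');C=cloud(w)
st=telemetry.sense();Rt=R.from_quat(st['tool_rot'])
L=Rt.inv().apply((C-st['tcp_pos']).reshape(-1,3)).reshape(C.shape)
# carrier points seen by wrist camera, in tool frame
m=(w['depth']>0)&(abs(L[...,0])<.055)&(abs(L[...,1])<.035)&(L[...,2]>-.005)&(L[...,2]<.03)
P=L[m];print(len(P))
if len(P)>50:
    for _ in range(4):
        c=P.mean(0);n=np.linalg.svd(P-c,full_matrices=False)[2][2];n*=np.sign(n[2]);P=P[abs((P-c)@n)<.002]
    print('carrier in tool: c',c,'n',n,len(P),cv2.minAreaRect((P[:,:2]*1000).astype(np.float32)))
E
```

```text
t: 16.55
tcp_pos: [0.5908, 0.1123, 0.1768]
tool_rot: [-0.022, 0.993, -0.004, -0.119]
force: [-1.2, -0.6, -0.5]
finger_gap: 0.178
gripper_force: 58.9
t 17.05 tcp [0.59  0.112 0.179] q [ 0.007  0.654  1.369 -0.011  1.356 -1.604] F [ 0.806  0.267 -0.757] gap 0.1783119312463944 gf 58.909281492233276
shift now-axes [-0.2    0.039  2.054] | target-axes [-0.21   0.035  2.053] | turn [-0.001  0.003 -0.001]
13388
carrier in tool: c [0.02585178 0.00087329 0.00882807] n [0.04561145 0.00130337 0.99895841] 10939 ((15.860799789428711, 0.2002429962158203), (67.32644653320312, 60.42399597167969), 0.4392905533313751)
```

Slide sits square in the grip. Now approaching along the plate normal.

```bash
python3 -m crank '-.08 .012 .68 0 0 0;-.08 .012 .68 0 0 0;-.08 .012 .69 0 0 0;0 0 0 0 0 0;0 0 0 0 0 0' 
python3 -m crank '0 0 .12 0 0 0;0 0 .12 0 0 0;0 0 .12 0 0 0;0 0 .12 0 0 0;0 0 0 0 0 0'
python3 go.py .570 .113 .068 1.616 .242 -3.097
```

```text
t: 17.7
tcp_pos: [0.5798, 0.113, 0.0966]
tool_rot: [-0.022, 0.993, -0.004, -0.119]
force: [0.9, 0.8, -0.5]
finger_gap: 0.175
gripper_force: 58.9
t: 18.2
tcp_pos: [0.5745, 0.1127, 0.0773]
tool_rot: [-0.022, 0.993, -0.004, -0.119]
force: [-0.5, -0.3, -1.6]
finger_gap: 0.182
gripper_force: 58.9
t 18.2 tcp [0.574 0.113 0.077] q [ 0.008  0.767  1.47  -0.012  1.143 -1.601] F [-0.49  -0.296 -1.643] gap 0.18163852863509738 gf 58.90778839588165
shift now-axes [0.053 0.012 0.253] | target-axes [0.052 0.012 0.253] | turn [-0.001  0.002 -0.   ]
```

```bash
python3 -m crank '.02 0 .04 0 0 0;0 0 .04 0 0 0;0 0 .04 0 0 0;0 0 .04 0 0 0;0 0 0 0 0 0'
python3 -m crank '0 0 .03 0 0 0;0 0 .03 0 0 0;0 0 0 0 0 0;0 0 0 0 0 0;0 0 0 0 0 0'
python3 go.py .570 .113 .068 1.616 .242 -3.097
```

```text
t: 18.7
tcp_pos: [0.5727, 0.1126, 0.0716]
tool_rot: [-0.022, 0.993, -0.004, -0.119]
force: [0.2, 0.5, -0.1]
finger_gap: 0.18
gripper_force: 58.9
t: 19.2
tcp_pos: [0.5724, 0.1126, 0.0696]
tool_rot: [-0.022, 0.993, -0.004, -0.118]
force: [-0.1, 0.4, -0.4]
finger_gap: 0.174
gripper_force: 58.9
t 19.2 tcp [0.572 0.113 0.07 ] q [ 0.008  0.776  1.48  -0.012  1.124 -1.601] F [-0.137  0.406 -0.421] gap 0.17353219668149744 gf 58.90793323516846
shift now-axes [0.048 0.012 0.052] | target-axes [0.048 0.012 0.052] | turn [-0.001  0.003 -0.   ]
```

```bash
python3 -m crank '.02 0 .03 0 0 0;0 0 0 0 0 0;0 0 .02 0 0 0;0 0 0 0 0 0;0 0 0 0 0 0'
python3 -m crank '0 0 .025 0 0 0;0 0 0 0 0 0;0 0 0 0 0 0;0 0 0 0 0 0;0 0 0 0 0 0'
python3 -c "
from h import *
F=[]
s=telemetry.sense();print(s['force'],s['ft_torque'],s['tcp_pos'])"
```

```text
t: 19.7
tcp_pos: [0.5711, 0.1125, 0.0678]
tool_rot: [-0.022, 0.993, -0.004, -0.119]
force: [0.2, -0.2, -0.8]
finger_gap: 0.176
gripper_force: 58.9
t: 20.2
tcp_pos: [0.5712, 0.1125, 0.0673]
tool_rot: [-0.022, 0.993, -0.004, -0.118]
force: [1.9, -0.0, 5.7]
finger_gap: 0.18
gripper_force: 59.8
[ 1.89692408 -0.04867348  5.71365087] [0.05910695 0.28389642 0.02845818] [0.5712097  0.11253087 0.06729278]
```

The 6 N reading carries a moment of +0.28 N m about y, so the uphill end is touching first. I'll tilt slightly further and watch the moment.

```bash
S='from h import *;s=telemetry.sense();print("F",s["force"].round(2),"T",s["ft_torque"].round(3),"tool F",R.from_quat(s["tool_rot"]).inv().apply(s["force"]).round(2))'
python3 -m crank '0 0 0 0 .007 0;0 0 0 0 0 0;0 0 0 0 0 0;0 0 0 0 0 0;0 0 0 0 0 0' >/dev/null; python3 -c "$S"
python3 -m crank '0 0 0 0 .007 0;0 0 0 0 0 0;0 0 0 0 0 0;0 0 0 0 0 0;0 0 0 0 0 0' >/dev/null; python3 -c "$S"
python3 -m crank '0 0 .01 0 0 0;0 0 0 0 0 0;0 0 0 0 0 0;0 0 0 0 0 0;0 0 0 0 0 0' ; python3 -c "$S"
```

```text
F [-0.38 -0.38  4.5 ] T [ 0.081 -0.055  0.08 ] tool F [ 1.49 -0.38 -4.27]
F [-0.87 -0.85  6.63] T [ 0.092 -0.173 -0.01 ] tool F [ 2.57 -0.82 -6.18]
t: 21.7
tcp_pos: [0.5716, 0.1125, 0.0674]
tool_rot: [-0.022, 0.991, -0.004, -0.129]
force: [-0.8, -0.7, 8.7]
finger_gap: 0.179
gripper_force: 60.3
F [-0.75 -0.71  8.73] T [ 0.089  0.013 -0.028] tool F [ 2.99 -0.69 -8.24]
```

The moment is now about 0 at 8.2 N plus the slide's weight, which means flush contact. One final check on position and flushness.

```bash
python3 - <<'E'
from h import *
np.set_printoptions(precision=4,suppress=True)
w=take('wrist');a=take('scene','s5.png');b=take('side')
n=np.array([np.sin(.242)*np.cos(.045),np.sin(.242)*np.sin(.045),np.cos(.242)]);o=np.array([.567,.113,.0525])
x=np.array([-np.cos(.045),-np.sin(.045),0]);x-=n*(x@n);x/=np.linalg.norm(x);y=np.cross(n,x);M=np.c_[x,y,n]
for nm,s in(('wrist',w),('scene',a),('side',b)):
    C=cloud(s);L=(C-o)@M;hsv=cv2.cvtColor(s['image'],cv2.COLOR_RGB2HSV)
    g=(hsv[...,0]>45)&(hsv[...,0]<90)&(hsv[...,1]>100)&(s['depth']>0)&(abs(L)<[.07,.06,.03]).all(2)
    for k in(1,-1):
        P=L[g&(L[...,0]*k>.01)]
        if len(P)>10: print(nm,'board end',k,len(P),'mean',P.mean(0),'x',np.percentile(P[:,0],[2,98]),'y',np.percentile(P[:,1],[2,98]))
print(telemetry.sense()['force'])
i=np.hstack([cv2.resize(a['image'][160:240,305:405],(400,320),interpolation=2),cv2.resize(b['image'][130:210,250:350],(400,320),interpolation=2)])
cv2.imwrite('pics/f.png',i[:,:,::-1])
E
```

```text
wrist board end 1 4761 mean [ 0.0346 -0.0025  0.0078] x [0.0202 0.0471] y [-0.0245  0.0214]
scene board end 1 36 mean [0.0298 0.0048 0.0075] x [0.0184 0.0426] y [-0.0058  0.019 ]
scene board end -1 52 mean [-0.0357 -0.0033  0.0066] x [-0.0475 -0.0229] y [-0.0249  0.0241]
side board end 1 20 mean [ 0.037  -0.001   0.0086] x [0.0257 0.0468] y [-0.0146  0.0154]
side board end -1 11 mean [-0.0297  0.0051  0.009 ] x [-0.0382 -0.0189] y [-0.004   0.0112]
[-0.0339 -0.9113  7.6026]
```

View pics/f.png

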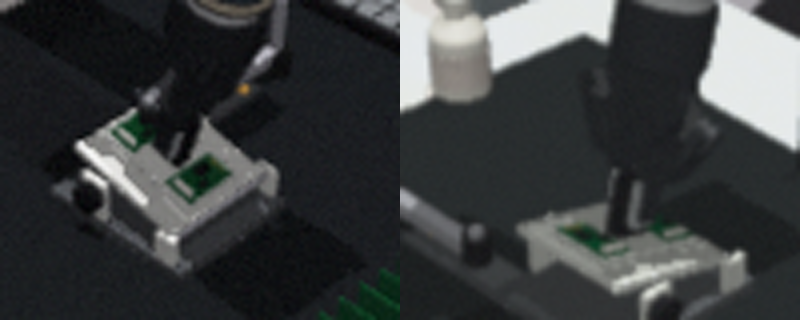

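The slide lies flat and centred within about 2 mm. Both board ends are at equal height above the plate, the leg is still out, and the push is steady. Handing in.

```bash
python3 -m crank '0 0 .004 0 0 0;0 0 0 0 0 0;0 0 0 0 0 0;0 0 0 0 0 0;0 0 0 0 0 0'; python3 -c "
from station import manip
print(manip.sign_off())"
```

```text
t: 22.35
tcp_pos: [0.5716, 0.1125, 0.0674]
tool_rot: [-0.022, 0.991, -0.004, -0.129]
force: [-0.0, -0.9, 9.0]
finger_gap: 0.181
gripper_force: 60.3
the job is handed in; nothing more can be done
None
```

Job handed in at 22 s: the leg clicked home at its stop, and the slide is still gripped and pressed flush, centred within about 2 mm, at about 10 N (9 N read at the wrist plus its weight); the sign-off gave no verdict.

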